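# Test the dosing syringes and reject the blocked one

### The arm

A 6-joint arm with a two-finger parallel gripper is mounted at the origin on the work surface; the furniture and walls round the work are solid. World frame = base frame: x ahead of the robot, y to its left, z up, the work surface at z = 0. Lengths are in mm, angles in rad, forces in N, time in s.
With the tool pointing down it reaches from about 300 to 850 mm from the base axis. Payload 5.4 kg.
Tool frame: the origin (TCP) lies midway between the tips of the shut fingers; the grasp point (between the pads) lies r.grip_point_offset behind it (r.grip_point_offset is the distance from the TCP to the grasp point, in mm); z points along the fingers, y is the line along which they close (so a half turn about z gives the same grasp; the last joint's range is limited). The gripper opens to 85 mm and grips with 20 to 120 N. Pads are 22 mm wide; open, the fingers measure 114 mm over their backs; the gripper's body (76 mm by 85 mm) begins 54 mm behind the grasp point. The pads swing forward as they close: fully open they stand 13 mm farther back than shut.
Start: joints at [1.072, 0.158, 1.597, -0, 1.386, -0.21], TCP at [163.771, 551.167, 231.299] pointing down, gripper open.
Joint ranges: [-2.91, 2.91], [-0.94, 2.29], [0.18, 2.7], [-1.29, 4.43], [0.17, 2.64], [-3, 3]. Speed limits (rad/s): [2.57, 2.57, 3.14, 3.14, 3.14, 3.14].

### API

Orientations are given as a unit quaternion [x, y, z, w].
In Python, from plant import r gives the robot as it stands. The module is installed in compiled form; this text tells all that it offers.
- The arm moves only by the shell command python3 -m pendant 'ROWS' [OPENING] [FORCE]. ROWS is text: rows parted by semicolons, each of 4 numbers parted by spaces: the shift along the world's x, y, z in mm, then the turn about the world's z in rad. A call has 1 to 20 rows; each row is the pose to reach, as a shift and turn from the pose commanded when the call began; what a row does not reach only later rows make up. A row lasts 1/10 s, in which the tool goes at most 50 mm and 8.59 degrees, less where a joint would pass 70% of its speed; a pose out of reach is approached as far as the arm can. A call with a gripper value outside its range is refused whole. OPENING is the closure, from -1 (fully open) to 1 (shut), set as the call begins (- or left out, the last holds). The fingers move at their own pace and stop on an object; FORCE is the grip in N (left out, the last holds). Time passes only in rows, so rows that repeat a pose let the fingers close. It gives the time, the measured TCP pose, the force, the opening and the grip force at its end, in the units of the state.
- r.observe(): the state, without advancing time (a new reading comes with each control period).
- r.capture(name): name is "scene" or "top" or "wrist"; returns a dict with "frame" (400x640x3 uint8, red, green, blue), "fx", "fy", "cx", "cy" (pixels), "dist_coeffs" ([k1, k2, p1, p2, k3] as OpenCV has them; the pictures are not rectified), "eye" and "attitude" of the camera in the world. Camera axes: x right, y down, z forward; pixel columns grow to the right and rows downward; lengths in mm; the calibration is good to about 2 mm. A picture is of the moment at which its call begins. There is no depth.
- r.job_done(): hands the job in; it is judged then, once.
The state is a dict: "time_s": time; "q": joint angles; "dq": joint speeds; "effort": joint torques, N m; "tool_pos": TCP position; "tcp_rot": TCP orientation; "ft_force": force on the tool from outside, world axes, zero at the start; "moment": the same for the moment, N m; "gripper_width": opening from 0.0 (shut) to 1.0 (fully open); "grip_force": force on a finger pad.
Only numpy, scipy, OpenCV 4.12 (cv2) and the standard library are available. Lean on these libraries where they do the work, as an engineer would, in place of code of your own. Each camera call takes 0.05 s, during which the arm holds its last target. There are 200 camera calls.

### The job

Three dosing syringes stand in the slanted rack under the light bar, and one of them is blocked. Press each plunger down its stroke: leave the two that run freely in their pockets with the plungers fully home, but when resistance climbs clearly, stop well before two thirds of the stroke and do not force it, then take that syringe out and leave it lying in the red reject tray. Leave the film canister and the cup where they stand.

Things in the scene. Friction and masses are not known exactly. Their poses are not given: they have to be found in the camera images.
- rack: Fixed grey slanted block on an aluminium base plate 135 x 345 x 8 mm. Origin on the table under its middle, z up, x away from the robot (zero yaw), y along the row. Three round blind pockets, 85 mm apart in y, 26 mm wide, 38 mm deep, lean 35 deg from vertical: they open towards rack -x and up. A syringe has a few deg of play in its pocket and leans 35 to 40 deg.
- rack_bar (a point): Middle of the underside of a fixed white light bar, 36 mm (x) by 345 mm (y) by 18 mm, straight over the thumb pads, about 135 mm above them, on two 12 mm posts at 157 mm either side. A hand cannot come down vertically on the syringes: come in tilted, along a syringe's axis, below the front of the bar.
- reject_tray: Fixed open red plastic reject tray, 200 (its x) by 150 (its y) mm outside, 50 mm high, walls 4 mm thick. Origin: centre of its underside, z up; its inner floor is about 5 mm up.
- film_tub_mid (a point): Centre (25 mm up) of a loose black film canister, 34 mm across, 50 mm tall, a bystander.
- white_cup_mid (a point): Centre (32 mm up) of a loose white plastic cup, 63 mm across, 65 mm tall, a bystander.
- syringe_a_pad (a point): Centre of the top face of the round blue thumb pad (23 mm across, 4 mm thick) of syringe_a; moves with the plunger. z points out along the syringe's axis, away from the nozzle. The three syringes look alike; any of them may be the blocked one, in any pocket.
- syringe_a_centre (a point): On the axis of syringe_a, 40 mm above its nozzle tip; z along the axis to the plunger. Clear barrel 24 mm wide from 8 to 77 mm above the tip, bare for 46 mm above the pocket; flange 42 (x) x 20 (y) mm at 77 to 80 mm; 13 mm stem; pad top at 110 mm when out. Grip the barrel on its +-y sides, pad and stem between the fingers. 65 g, stands loose with its tip 38 mm deep.
- syringe_a: The same syringe_a; origin at its nozzle tip, z along its axis to the plunger.
- syringe_a_plunger (a joint): Plunger travel of syringe_a: 0 = out (starts at 0 to 0.0025), 0.020 m = home on a firm stop. Sound ones slide at a steady 3 N or so and stay where left. The blocked one begins alike, but its resistance climbs about 0.8 N per mm (7 N at 5 mm, 11 N at 10 mm) and it creeps back to about 4 mm when let go; past 14 mm it counts as forced.
- syringe_b_pad (a point): Centre of the top face of the round blue thumb pad (23 mm across, 4 mm thick) of syringe_b; moves with the plunger. z points out along the syringe's axis, away from the nozzle. The three syringes look alike; any of them may be the blocked one, in any pocket.
- syringe_b_centre (a point): On the axis of syringe_b, 40 mm above its nozzle tip; z along the axis to the plunger. Clear barrel 24 mm wide from 8 to 77 mm above the tip, bare for 46 mm above the pocket; flange 42 (x) x 20 (y) mm at 77 to 80 mm; 13 mm stem; pad top at 110 mm when out. Grip the barrel on its +-y sides, pad and stem between the fingers. 65 g, stands loose with its tip 38 mm deep.
- syringe_b: The same syringe_b; origin at its nozzle tip, z along its axis to the plunger.
- syringe_b_plunger (a joint): Plunger travel of syringe_b: 0 = out (starts at 0 to 0.0025), 0.020 m = home on a firm stop. Sound ones slide at a steady 3 N or so and stay where left. The blocked one begins alike, but its resistance climbs about 0.8 N per mm (7 N at 5 mm, 11 N at 10 mm) and it creeps back to about 4 mm when let go; past 14 mm it counts as forced.
- syringe_c_pad (a point): Centre of the top face of the round blue thumb pad (23 mm across, 4 mm thick) of syringe_c; moves with the plunger. z points out along the syringe's axis, away from the nozzle. The three syringes look alike; any of them may be the blocked one, in any pocket.
- syringe_c_centre (a point): On the axis of syringe_c, 40 mm above its nozzle tip; z along the axis to the plunger. Clear barrel 24 mm wide from 8 to 77 mm above the tip, bare for 46 mm above the pocket; flange 42 (x) x 20 (y) mm at 77 to 80 mm; 13 mm stem; pad top at 110 mm when out. Grip the barrel on its +-y sides, pad and stem between the fingers. 65 g, stands loose with its tip 38 mm deep.
- syringe_c: The same syringe_c; origin at its nozzle tip, z along its axis to the plunger.
- syringe_c_plunger (a joint): Plunger travel of syringe_c: 0 = out (starts at 0 to 0.0025), 0.020 m = home on a firm stop. Sound ones slide at a steady 3 N or so and stay where left. The blocked one begins alike, but its resistance climbs about 0.8 N per mm (7 N at 5 mm, 11 N at 10 mm) and it creeps back to about 4 mm when let go; past 14 mm it counts as forced.

How it is judged (in metres and radians):
On the way:
1. the blocked plunger has been pressed until its resistance has clearly risen (over 5.5 N, at 4.5 to 14 mm) (((value of joint syringe_a_plunger between 0.0045 and 0.014 m and contact force between the fingers and syringe_a above 5.5 N) or (value of joint syringe_b_plunger between 0.0045 and 0.014 m and contact force between the fingers and syringe_b above 5.5 N) or (value of joint syringe_c_plunger between 0.0045 and 0.014 m and contact force between the fingers and syringe_c above 5.5 N))).
At the end, for the whole second after the job is handed in: The two free-running syringes are in their pockets (within 10 mm of where they stood), plungers at least 18.5 of 20 mm in; the blocked one lies on its side inside the red tray (point 40 mm above its nozzle tip within 94 mm of the tray's middle in its x, 69 mm in its y, below 35 mm) (((value of joint each of syringe_b_plunger, syringe_c_plunger above 0.0185 m and distance of each of syringe_b_centre, syringe_c_centre from where it was at the start of the episode below 0.01 m and x of syringe_a_centre in the frame of reject_tray between -0.094 and 0.094 m and y of syringe_a_centre in the frame of reject_tray between -0.069 and 0.069 m and z of syringe_a_centre in the frame of reject_tray below 0.035 m and angle between syringe_a_centre's own z axis and vertical above 1.2 rad) or (value of joint each of syringe_a_plunger, syringe_c_plunger above 0.0185 m and distance of each of syringe_a_centre, syringe_c_centre from where it was at the start of the episode below 0.01 m and x of syringe_b_centre in the frame of reject_tray between -0.094 and 0.094 m and y of syringe_b_centre in the frame of reject_tray between -0.069 and 0.069 m and z of syringe_b_centre in the frame of reject_tray below 0.035 m and angle between syringe_b_centre's own z axis and vertical above 1.2 rad) or (value of joint each of syringe_a_plunger, syringe_b_plunger above 0.0185 m and distance of each of syringe_a_centre, syringe_b_centre from where it was at the start of the episode below 0.01 m and x of syringe_c_centre in the frame of reject_tray between -0.094 and 0.094 m and y of syringe_c_centre in the frame of reject_tray between -0.069 and 0.069 m and z of syringe_c_centre in the frame of reject_tray below 0.035 m and angle between syringe_c_centre's own z axis and vertical above 1.2 rad))); the robot touches nothing.
It fails at once if a blocked plunger is forced (a syringe pressed with over 10 N while its plunger is 14 to 18 mm in) ((value of joint syringe_a_plunger between 0.014 and 0.018 m and contact force between the fingers and syringe_a above 10 N) or (value of joint syringe_b_plunger between 0.014 and 0.018 m and contact force between the fingers and syringe_b above 10 N) or (value of joint syringe_c_plunger between 0.014 and 0.018 m and contact force between the fingers and syringe_c above 10 N)).
It fails at once if the film canister or the cup is pushed more than 25 mm or knocked over (distance of any of film_tub_mid, white_cup_mid from where it was at the start of the episode above 0.025 m or angle between any of film_tub_mid, white_cup_mid's own z axis and vertical above 0.5 rad).
It also fails if it takes over 64 s, if anything falls off the work surface, if the arm or the gripper's body presses on something with over 40 N, if the wrist force passes 120 N, or if a joint passes its speed limit or range.

## Working session

There is one attempt and no reset: what is moved stays moved. The work goes in short steps, Python scripts to look and compute and a shell command to move; the robot and the scene stay as the last step left them, time stands still between calls to the robot, and variables do not carry over. Pictures are saved under pics/ and viewed, at most 10 in all, crops included, and the job is handed in when it is done.

```bash
mkdir -p pics
cat > h.py <<'E'
import numpy as np, cv2
from scipy.spatial.transform import Rotation as R
from plant import r
def cap(n,save=None):
    c=r.capture(n)
    if save: cv2.imwrite('pics/'+save,c['frame'][...,::-1])
    return c
def KD(c): return np.array([[c['fx'],0,c['cx']],[0,c['fy'],c['cy']],[0,0,1.]]),np.array(c['dist_coeffs'],float)
def rot(c):
    a=np.array(c['attitude'],float); return R.from_quat(a).as_matrix() if a.size==4 else a.reshape(3,3)
def ray(c,uv):
    K,d=KD(c); p=cv2.undistortPoints(np.array([[uv]],float),K,d)[0,0]
    v=rot(c)@np.array([p[0],p[1],1]); return np.array(c['eye'],float),v/np.linalg.norm(v)
def onz(c,uv,z):
    e,v=ray(c,uv); return e+v*(z-e[2])/v[2]
def tri(*cu):
    A=0;b=0
    for c,uv in cu:
        e,v=ray(c,uv); P=np.eye(3)-np.outer(v,v); A=A+P; b=b+P@e
    return np.linalg.solve(A,b)
def proj(c,X):
    K,d=KD(c); M=rot(c); e=np.array(c['eye'],float)
    return cv2.projectPoints(np.atleast_2d(np.array(X,float)),cv2.Rodrigues(M.T)[0],-M.T@e,K,d)[0][:,0]
E
python3 - <<'E'
from h import *
print(r.observe(), r.grip_point_offset)
for n in("scene","top","wrist"):
    c=cap(n,n+'0.png'); print(n,c['eye'],c['attitude'],c['fx'])
a=[cv2.imread(f'pics/{n}0.png') for n in('scene','top')]
E
```

```text
{'time_s': 0.0, 'q': array([ 1.07188468e+00,  1.59066931e-01,  1.59824962e+00, -2.29686997e-05,
        1.38616755e+00, -2.10134830e-01]), 'dq': array([ 2.53367747e-04, -1.08699083e-03, -1.41906707e-03, -8.20824377e-05,
        3.93323778e-04,  1.37697333e-03]), 'effort': array([ 1.90916267e-03, -3.95985067e+01, -3.31439710e+01,  1.21043809e-04,
        7.97756889e-03,  5.07637196e-05]), 'tool_pos': array([163.50127154, 550.63874438, 230.29812839]), 'tcp_rot': array([ 1.43885070e-01,  9.89593953e-01, -8.90832554e-04, -3.17717568e-04]), 'ft_force': array([-0.63817623, -0.21367473,  0.93415966]), 'moment': array([-0.05496178,  0.01111997, -0.07232266]), 'grip_force': 0.0, 'gripper_width': 1.002180856665764} 18.700000000000003
scene [-288.66556084 -599.71142871  817.94923021] [ 0.78222075 -0.41159315  0.21040645 -0.41767319] 491.749656293584
top [ -26.00227889 -240.18032802 1044.56356824] [ 0.80183178 -0.52396842  0.15745878 -0.24026992] 377.41337633765755
wrist [ 88.7214106  572.0023036  372.88624597] [0.79198922 0.59091465 0.09061965 0.12393963] 276.19595143480234
```

View pics/scene0.png

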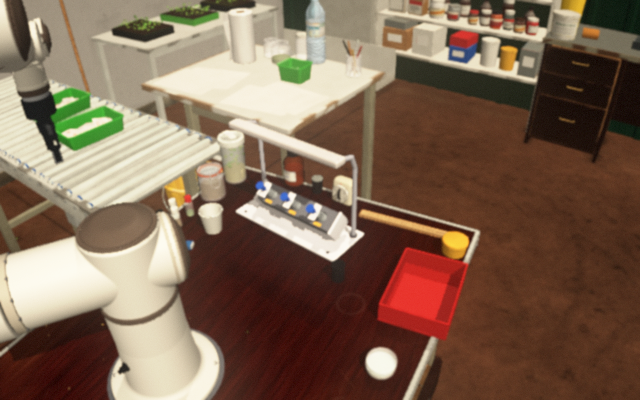

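View pics/top0.png

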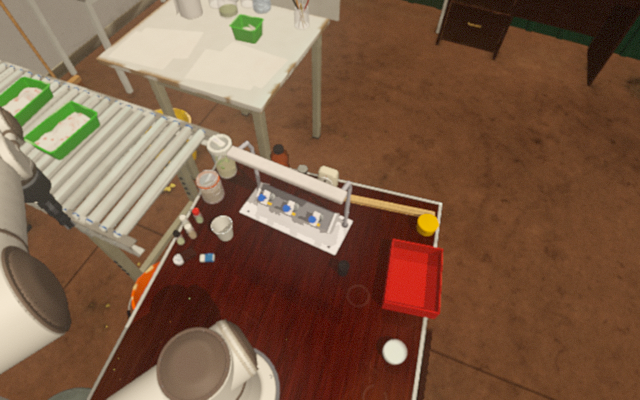

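```bash
cat > m.py <<'E'
from h import *
def blobs(c,lo,hi,box,amin=6):
    h=cv2.cvtColor(c['frame'],cv2.COLOR_RGB2HSV); m=cv2.inRange(h,np.array(lo),np.array(hi))
    k=np.zeros_like(m); x0,y0,x1,y1=box; k[y0:y1,x0:x1]=m[y0:y1,x0:x1]
    n,l,s,ce=cv2.connectedComponentsWithStats(k)
    return sorted([(tuple(ce[i].round(1)),int(s[i,4])) for i in range(1,n) if s[i,4]>=amin])
E
python3 - <<'E'
from m import *
s,t=cap('scene'),cap('top')
bs=blobs(s,(105,120,60),(130,255,255),(230,160,370,260)); bt=blobs(t,(105,120,60),(130,255,255),(240,170,360,260))
print(bs,bt)
P=[tri((s,a[0]),(t,b[0])) for a,b in zip(bs,bt)] if len(bs)==len(bt) else []
print(np.round(P,1))
print('tray',[onz(t,u,50).round() for u in((390,240),(441,247),(435,315),(384,306))])
print('can',onz(t,(343,262),50).round(),tri((s,(338,262)),(t,(343,263))).round(),'cup',onz(t,(395,351),65).round(), onz(t,(222,220),65).round())
print('bar ends',tri((s,(232,124)),(t,(234,152))),tri((s,(353,158)),(t,(342,191))))
print('plate',[onz(t,u,8).round() for u in((240,213),(334,250),(352,225))],onz(t,(441,205),0))
for n,c,b in(('s',s,(210,110,380,260)),('t',t,(220,140,370,260))):
    f=c['frame'][b[1]:b[3],b[0]:b[2],::-1]; cv2.imwrite(f'pics/crop{n}.png',cv2.resize(f,None,fx=4,fy=4,interpolation=2))
a,b=[cv2.imread(f'pics/crop{n}.png') for n in'st']
cv2.imwrite('pics/crop.png',cv2.resize(a,(680,600)))
E
```

```text
[((np.float64(259.5), np.float64(185.3)), 50), ((np.float64(283.8), np.float64(196.2)), 44), ((np.float64(309.7), np.float64(208.2)), 46)] [((np.float64(261.0), np.float64(197.4)), 30), ((np.float64(285.7), np.float64(207.9)), 30), ((np.float64(311.5), np.float64(219.0)), 29)]
[[486.9 161.7 120.7]
 [484.1  78.5 119.4]
 [480.6  -5.3 117.8]]
tray [array([ 544., -231.,   50.]), array([ 582., -377.,   50.]), array([ 376., -411.,   50.]), array([ 346., -277.,   50.])]
can [ 422. -129.   50.] [ 418. -131.   53.] cup [ 241. -339.   65.] [396. 256.  65.]
bar ends [495.21564337 234.37158299 277.09996358] [519.93309858 -87.45180455 261.17638043]
plate [array([467., 245.,   8.]), array([467., -84.,   8.]), array([ 571., -104.,    8.])] [ 766.44232647 -347.36827198    0.        ]
```

View pics/crop.png

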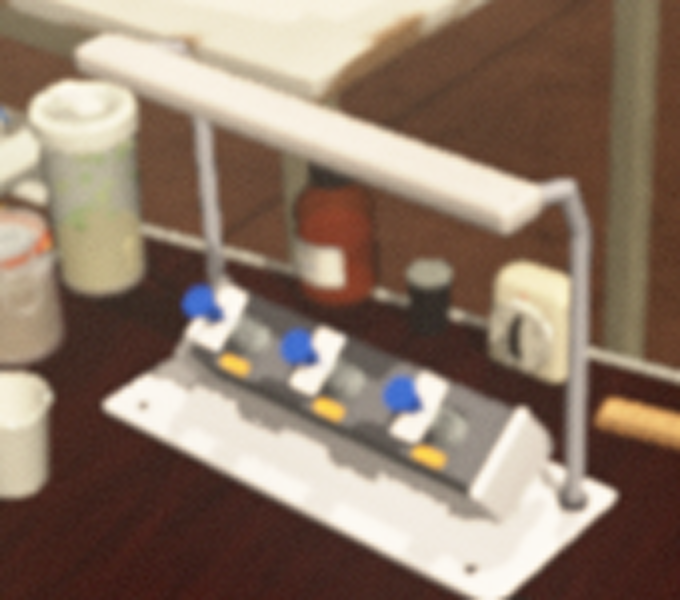

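```bash
python3 -m pendant '0 0 50 0;0 0 100 0.08;0 -40 150 0.16;60 -80 190 0.25;250 -470 190 0.25;250 -470 190 0.25;250 -470 190 0.25;250 -470 190 0.25;250 -470 190 0.25;250 -470 190 0.25;250 -470 190 0.25;250 -470 190 0.25;250 -470 190 0.25;250 -470 190 0.25;250 -470 190 0.25' -1; python3 -m pendant '50 0 0 0;100 0 0 0;150 0 0 0;200 0 0 0;250 0 0 0;300 0 0 0;350 0 0 0;400 0 0 0;450 0 0 0;500 0 0 0;550 0 0 0;600 0 0 0'
python3 -c "
from h import *;o=r.observe();print(o['q'],o['tool_pos'],R.from_quat(o['tcp_rot']).as_matrix()[:,2])"
```

```text
time_s: 1.75
tool_pos: [414.5, 79.1, 420.9]
tcp_rot: [0.022, 1.0, -0.0, -0.0]
ft_force: [-0.1, 0.1, 0.7]
gripper_width: 1.002
grip_force: 0.0
time_s: 2.95
tool_pos: [831.2, 72.9, 375.5]
tcp_rot: [0.019, 1.0, 0.002, 0.02]
ft_force: [-0.8, 0.2, 0.1]
gripper_width: 0.999
grip_force: 0.0
[-0.05867536  0.97304043  0.18299143  0.00571016  1.94503827 -1.58936742] [831.24418751  72.90305984 375.45953787] [ 0.04074729  0.00293046 -0.99916519]
```

```bash
cat > s.py <<'E'
from h import *
o=r.observe();M=R.from_quat(o['tcp_rot']).as_matrix();print(o['time_s'],o['q'].round(3),o['tool_pos'].round(1),'z',M[:,2].round(3),'y',M[:,1].round(3),'F',o['ft_force'].round(1))
E
python3 -m pendant '0 0 0 0;0 0 0 0' >/dev/null; python3 s.py;python3 -m pendant '0 0 50 0;0 0 100 0;0 0 150 0;0 0 200 0;0 0 200 0' >/dev/null; python3 s.py;  python3 -m pendant '-50 0 0 0;-100 0 0 0;-100 0 0 0' > /dev/null; python3 s.py
```

```text
3.15 [-0.059  0.973  0.183  0.006  1.946 -1.589] [830.9  72.3 375.7] z [ 0.04   0.003 -0.999] y [0.039 0.999 0.004] F [ 0.1 -0.5  0. ]
3.65 [-0.075  0.798  0.183  0.013  2.089 -1.6  ] [763.   66.5 512. ] z [ 0.072  0.006 -0.997] y [0.038 0.999 0.008] F [ 0.1 -1.  -0.2]
3.95 [-0.087  0.36   0.817  0.012  1.893 -1.614] [663.8  66.1 509.1] z [ 0.072  0.006 -0.997] y [0.039 0.999 0.008] F [ 0.2 -0.1  1. ]
```

```bash
P="python3 -m pendant"; $P '50 0 50 0;100 0 100 0;150 0 150 0' >/dev/null; python3 s.py; for i in 1 2 3 4; do $P '50 0 0 0' >/dev/null; done; python3 s.py; for i in 1 2 3 4; do $P '0 0 50 0' >/dev/null; done; python3 s.py;  $P '500 0 0 0;500 0 0 0;500 0 0 0;500 0 0 0' >/dev/null; python3 s.py
```

```text
4.25 [-0.084  0.714  0.184  0.018  2.158 -1.605] [722.4  64.1 571.2] z [ 0.086  0.008 -0.996] y [0.038 0.999 0.011] F [-0.2  0.2  2. ]
4.65 [-0.091  0.832  0.183  0.034  1.943 -1.608] [815.3  55.7 491.3] z [ 0.185  0.015 -0.983] y [0.037 0.999 0.022] F [-0.4 -0.9 -0.8]
5.05 [-0.116  0.645  0.183  0.056  2.057 -1.615] [734.6  50.5 627.2] z [ 0.257  0.02  -0.966] y [0.035 0.999 0.03 ] F [-0.1 -0.5 -0.5]
5.45 [-0.113  0.772  0.183  0.057  1.898 -1.618] [817.2  44.6 542.9] z [ 0.288  0.021 -0.958] y [0.034 0.999 0.033] F [0.7 0.7 0.2]
```

```bash
P="python3 -m pendant";  for i in 1 2 3 4; do $P '0 0 50 0' >/dev/null; done; python3 s.py; for i in 1 2 3 4; do $P '50 0 0 0' >/dev/null; done; python3 s.py; for i in 1 2 3 ; do $P '0 0 50 0' >/dev/null; done; python3 s.py
```

```text
5.85 [-0.141  0.593  0.183  0.084  1.997 -1.623] [735.8  40.6 670.5] z [ 0.365  0.026 -0.931] y [0.032 0.999 0.04 ] F [ 0.3 -0.1  0.5]
6.25 [-0.131  0.736  0.183  0.09   1.762 -1.624] [847.6  36.6 588.6] z [ 0.45   0.03  -0.892] y [0.028 0.998 0.047] F [0.2 0.2 0. ]
6.55 [-0.152  0.606  0.183  0.112  1.83  -1.625] [787.   34.4 683.6] z [ 0.505  0.032 -0.862] y [0.026 0.998 0.052] F [0.7 0.6 0.4]
```

```bash
P="python3 -m pendant";  for i in 1 2 3 4 5; do $P '50 -10 0 -0.02' >/dev/null; done; python3 s.py; $P '-50 0 0 0;-100 0 0 0;-150 0 0 0;-200 0 -20 0;-250 0 -50 0;-300 0 -90 0;-350 0 -120 0;-400 0 -120 0;-450 0 -120 0;-450 0 -120 0' 1 20; python3 s.py
```

```text
7.05 [-0.176  0.779  0.183  0.084  1.533 -1.581] [919.1 -15.7 587. ] z [ 0.606 -0.022 -0.795] y [0.119 0.991 0.063] F [ 0.1 -0.  -0.9]
time_s: 8.05
tool_pos: [481.0, -14.8, 471.4]
tcp_rot: [0.065, 0.945, 0.01, 0.32]
ft_force: [-0.4, -0.7, 1.2]
gripper_width: 0.004
grip_force: 0.0
8.05 [-0.444 -0.666  1.927  0.254  1.279 -1.874] [481.  -14.8 471.4] z [ 0.606 -0.022 -0.795] y [0.117 0.991 0.062] F [-0.4 -0.7  1.2]
```

```bash
python3 -m pendant '-50 0 0 0;-100 25 0 0;-150 45 -20 0;-170 65 -60 0;-170 85 -100 0;-160 95 -140 0;-140 95 -180 0;-110 95 -210 0;-90 95 -235 0;-90 95 -235 0;-90 95 -235 0'
python3 - <<'E'
from m import *
w=cap('wrist','w1.png'); print(blobs(w,(105,120,50),(130,255,255),(0,0,640,400),30), proj(w,[[486.9,161.7,120.7],[484.1,78.5,119.4],[480.6,-5.3,117.8]]).round())
E
```

```text
time_s: 9.15
tool_pos: [403.5, 84.0, 233.9]
tcp_rot: [0.068, 0.947, 0.009, 0.315]
ft_force: [-0.7, 0.3, 1.1]
gripper_width: -0.0
grip_force: 0.0
[((np.float64(237.3), np.float64(191.7)), 331), ((np.float64(315.1), np.float64(184.6)), 334), ((np.float64(394.7), np.float64(177.5)), 351), ((np.float64(614.0), np.float64(190.4)), 43)] [[394. 180.]
 [314. 188.]
 [236. 194.]]
```

View pics/w1.png

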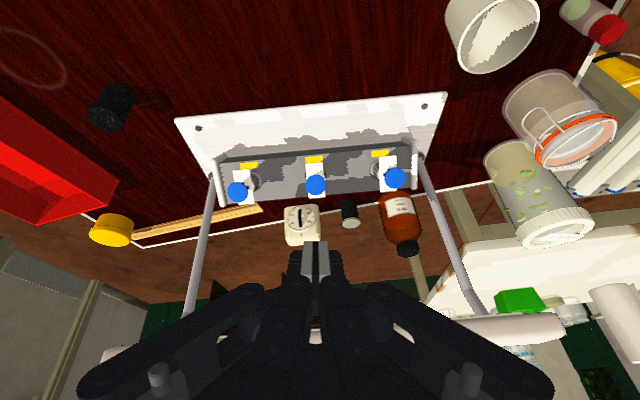

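```bash
cat > t.py <<'E'
from m import *
w,s,t=cap('wrist'),cap('scene'),cap('top')
B=lambda c,b,a:[x[0] for x in blobs(c,(105,120,50),(130,255,255),b,a)]
bw=B(w,(150,100,500,300),100)[::-1];bs=B(s,(230,160,370,260),6);bt=B(t,(240,170,360,260),6)
print(len(bs),len(bt),w['eye'].round())
o=r.observe();z=R.from_quat(o['tcp_rot']).as_matrix()[:,2];print('tool',o['tool_pos'].round(1),z.round(3))
for i,a in enumerate(bw):
    v=[(w,a)]
    if len(bs)==3: v.append((s,bs[i]))
    if len(bt)==3: v.append((t,bt[i]))
    P=tri(*v); d=P-o['tool_pos']; print(a,P.round(1),'d',d.round(1),'along',round(d@z,1),'perp',(d-z*(d@z)).round(1),[np.round(proj(c,P)[0]-u,1) for c,u in v])
print(blobs(w,(15,150,120),(35,255,255),(150,100,500,200),30))
E
python3 t.py
```

```text
3 3 [257.  97. 304.]
tool [405.4  84.3 239. ] [ 0.604 -0.026 -0.796]
(np.float64(394.1), np.float64(173.9)) [488.9 163.9 117.2] d [  83.5   79.6 -121.8] along 145.3 perp [-4.3 83.4 -6. ] [array([0.1, 1.3]), array([-0.3,  0.6]), array([ 0.1, -0.1])]
(np.float64(314.6), np.float64(181.0)) [485.2  79.7 116.7] d [  79.8   -4.7 -122.3] along 145.8 perp [-8.3 -0.8 -6.2] [array([0.3, 1.4]), array([-0.4,  0.7]), array([ 0.2, -0.1])]
(np.float64(236.9), np.float64(188.0)) [481.5  -4.4 115.8] d [  76.1  -88.7 -123.2] along 146.4 perp [-12.4 -84.9  -6.6] [array([0.4, 1.2]), array([-0.4,  0.5]), array([ 0.2, -0. ])]
[((np.float64(248.3), np.float64(161.7)), 108), ((np.float64(313.1), np.float64(155.6)), 113), ((np.float64(379.0), np.float64(149.5)), 112)]
```

```bash
python3 -m pendant '60 0 -90 0;60 0 -90 0;60 0 -90 0;60 0 -90 0' >/dev/null; python3 t.py
```

```text
3 2 [317.  97. 211.]
tool [465.2  84.5 147.1] [ 0.602 -0.026 -0.798]
(np.float64(430.9), np.float64(219.6)) [488.6 163.5 115.3] d [ 23.4  79.1 -31.8] along 37.5 perp [ 0.9 80.  -1.9] [array([1. , 1.2]), array([0.1, 0.4])]
(np.float64(311.3), np.float64(229.1)) [487.4  80.4 114.4] d [ 22.2  -4.1 -32.8] along 39.7 perp [-1.7 -3.1 -1.1] [array([1.2, 3. ]), array([-0.1,  0.9])]
(np.float64(195.0), np.float64(239.3)) [483.3  -3.9 113.8] d [ 18.2 -88.3 -33.3] along 39.8 perp [ -5.8 -87.3  -1.6] [array([0.7, 2.3]), array([-0.1,  0.7])]
[((np.float64(219.1), np.float64(192.6)), 205), ((np.float64(310.0), np.float64(184.4)), 208), ((np.float64(402.6), np.float64(176.0)), 215)]
```

```bash
cat > s.py <<'E'
from h import *
o=r.observe();z=R.from_quat(o['tcp_rot']).as_matrix()[:,2];f=o['ft_force']
print(round(o['time_s'],2),o['tool_pos'].round(1),'ax',round(o['tool_pos']@z,1),'F',f.round(1),'Fax',round(-f@z,1))
E
P="python3 -m pendant"; $P '16 -4 -22 0;16 -4 -22 0;16 -4 -22 0' >/dev/null; python3 s.py; for i in 1 2 3 4 5 6 7; do  $P '1.2 0 -1.6 0;1.2 0 -1.6 0' >/dev/null; python3 s.py; done
```

```text
10.2 [480.2  80.4 123.9] ax 187.3 F [ 0.1 -0.3  0.2] Fax 0.1
10.4 [481.5  80.5 122.3] ax 189.8 F [ 0.2 -0.8 -0.7] Fax -0.7
10.6 [482.3  80.5 119.5] ax 191.6 F [-0.  -0.1 -0.3] Fax -0.2
10.8 [483.3  80.5 117.3] ax 193.4 F [-0.7  0.2 -0.4] Fax 0.0
11.0 [484.4  80.4 115.6] ax 195.4 F [-1.  -0.9 -0.4] Fax 0.2
11.2 [485.9  80.4 114.4] ax 197.6 F [-0.6  0.6  2.9] Fax 2.7
11.4 [487.2  80.4 112.9] ax 199.6 F [-2.1 -0.1  4. ] Fax 4.5
11.6 [488.4  80.4 111.3] ax 201.7 F [-2.5 -0.2  5. ] Fax 5.5
```

```bash
P="python3 -m pendant"; for i in 1 2; do  $P '1.2 0 -1.6 0;1.2 0 -1.6 0' >/dev/null; python3 s.py; done;  $P '0 0 0 0'>/dev/null; python3 s.py
```

```text
11.8 [489.7  80.4 109.9] ax 203.7 F [-5.4 -0.4  4.9] Fax 7.1
12.0 [491.   80.4 108.5] ax 205.8 F [-5.  -0.   6.5] Fax 8.2
12.1 [491.   80.4 108.4] ax 205.7 F [-3.9  0.5  5.4] Fax 6.7
```

```bash
P="python3 -m pendant"; $P '-18 0 24 0;-18 0 24 0;-17 45 24 0;-15 83.5 24 0;-15 83.5 24 0;-15 83.5 24 0;-6 83.5 11 0;-6 83.5 11 0' >/dev/null; python3 s.py; for i in 1 2 3 4 5 6; do  $P '1.2 0 -1.6 0;1.2 0 -1.6 0' >/dev/null; python3 s.py; done
```

```text
12.9 [483.7 163.3 116.6] ax 190.3 F [-0.6  0.4 -0.4] Fax 0.0
13.1 [485.7 163.4 117.2] ax 192.7 F [0.  0.4 0.8] Fax 0.7
13.3 [487.  163.7 115.9] ax 195.0 F [ 0.   0.  -0.6] Fax -0.5
13.5 [488.4 164.  114.4] ax 197.1 F [-1.4 -0.5  1.6] Fax 2.1
13.7 [489.6 164.  112.6] ax 199.1 F [-0.6 -0.3  2.2] Fax 2.1
13.9 [490.8 164.  111. ] ax 201.2 F [0.1 0.1 1.1] Fax 0.8
14.1 [491.9 163.9 109.3] ax 203.1 F [-0.5 -0.1  0.8] Fax 0.9
```

```bash
P="python3 -m pendant"; for i in 1 2 3 4 5 6; do  $P '1.2 0 -1.6 0;1.2 0 -1.6 0' >/dev/null; python3 s.py; done
```

```text
14.3 [493.  163.9 107.5] ax 205.0 F [ 0.1 -1.3  1.2] Fax 0.9
14.5 [494.1 163.9 105.9] ax 206.9 F [ 0.3 -0.2  1. ] Fax 0.6
14.7 [495.3 163.9 104.3] ax 208.9 F [ 0.2 -0.2  1.9] Fax 1.4
14.9 [496.5 163.9 102.6] ax 210.9 F [-0.3 -0.1  1.8] Fax 1.6
15.1 [497.7 163.9 101.1] ax 212.9 F [-1.  -0.6  0.2] Fax 0.7
15.3 [498.9 163.9  99.5] ax 214.9 F [ 0.9 -0.3  1.3] Fax 0.5
```

```bash
P="python3 -m pendant"; for i in 1 2 3 4; do  $P '0.6 0 -0.8 0;0.6 0 -0.8 0' >/dev/null; python3 s.py; done
```

```text
15.5 [499.8 164.1  99.4] ax 216.0 F [-7.4  0.4  9.1] Fax 11.7
15.7 [500.9 164.5  99.8] ax 217.2 F [-15.3   0.1  18.4] Fax 23.9
15.9 [501.8 164.9 100. ] ax 218.3 F [-26.3   0.7  31.2] Fax 40.7
16.1 [502.6 165.3 100.2] ax 219.2 F [-38.6   1.1  43.1] Fax 57.7
```

```bash
P="python3 -m pendant"; $P '-32 0 36 0;-32 0 36 0;-34 -50 36 0;-36 -100 36 0;-38 -150 36 0;-38 -168 36 0;-38 -168 36 0;-25 -168 23 0;-25 -168 23 0' >/dev/null; python3 s.py; for i in 1 2 3 4 5 6; do  $P '1.2 0 -1.6 0;1.2 0 -1.6 0' >/dev/null; python3 s.py; done
```

```text
17.0 [475.6  -5.8 117.6] ax 189.2 F [-0.3  0.8 -0.9] Fax -0.5
17.2 [477.   -2.8 117.4] ax 191.3 F [ 0.3 -0.1 -0.6] Fax -0.6
17.4 [478.7  -3.1 116.3] ax 193.8 F [0.8 0.1 0.4] Fax -0.2
17.6 [479.9  -3.7 114.6] ax 195.8 F [ 0.4 -0.3 -0.1] Fax -0.3
17.8 [481.3  -4.1 113.2] ax 197.9 F [-0.8  0.2  1.4] Fax 1.6
18.0 [482.5  -4.2 111.5] ax 199.9 F [-1.  -0.9  0.8] Fax 1.2
18.2 [483.6  -4.2 109.8] ax 201.9 F [-0.6  0.7  1.2] Fax 1.3
```

```bash
P="python3 -m pendant"; for i in 1 2 3 4 5 6; do  $P '1.2 0 -1.6 0;1.2 0 -1.6 0' >/dev/null; python3 s.py; done;  for i in 1 2 3 ; do  $P '0.6 0 -0.8 0;0.6 0 -0.8 0' >/dev/null; python3 s.py; done
```

```text
18.4 [484.8  -4.1 108.2] ax 203.9 F [0.3 0.3 1.8] Fax 1.2
18.6 [486.1  -4.1 106.7] ax 205.9 F [ 0.7 -0.   2.1] Fax 1.3
18.8 [487.2  -4.1 105. ] ax 207.9 F [-1.1  0.5  1.5] Fax 1.9
19.0 [488.3  -4.1 103.3] ax 209.9 F [ 0.7 -0.7  1.3] Fax 0.6
19.2 [489.5  -4.1 101.7] ax 211.8 F [0.1 0.7 1.6] Fax 1.2
19.4 [490.7  -4.1 100.1] ax 213.8 F [-0.7 -0.2  0.7] Fax 1.0
19.6 [491.6  -4.1  99.9] ax 214.9 F [-6.2  0.2  8.2] Fax 10.3
19.8 [493.1  -4.4 100.5] ax 216.4 F [-16.3   0.9  20.7] Fax 26.3
20.0 [494.3  -4.4 100.9] ax 217.5 F [-31.1   1.5  36.1] Fax 47.6
```

```bash
P="python3 -m pendant"; $P '-34 0 40 0;-45 0 50 0;-45 45 50 0;-43 84 50 0;-43 84 50 0;-43 84 50 0' -0.4 30; python3 t.py; python3 -c "
from h import *; cap('wrist','w2.png')"
```

```text
time_s: 20.6
tool_pos: [448.7, 81.6, 147.1]
tcp_rot: [0.065, 0.947, 0.009, 0.315]
ft_force: [0.4, -0.3, 0.1]
gripper_width: 0.698
grip_force: 0.0
2 3 [301.  94. 215.]
tool [449.2  79.5 147.3] [ 0.598 -0.026 -0.801]
(np.float64(419.0), np.float64(219.6)) [502.3 162.8 100.5] d [ 53.1  83.3 -46.9] along 67.2 perp [12.9 85.1  6.9] [array([0.6, 0.1]), array([0.2, 0.1])]
(np.float64(317.3), np.float64(234.9)) [487.3  80.  112.8] d [ 38.    0.5 -34.5] along 50.4 perp [7.9 1.8 5.8] [array([0.6, 0.3]), array([0.1, 0.1])]
(np.float64(214.5), np.float64(236.5)) [492.   -5.3 101.3] d [ 42.8 -84.8 -46. ] along 64.6 perp [  4.1 -83.1   5.7] [array([0.3, 0.2]), array([0. , 0.1])]
[((np.float64(228.7), np.float64(196.8)), 125), ((np.float64(314.9), np.float64(190.6)), 185), ((np.float64(402.1), np.float64(182.9)), 192)]
```

View pics/w2.png

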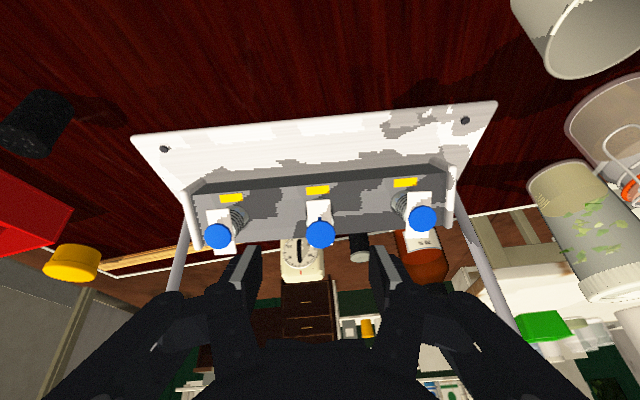

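```bash
P="python3 -m pendant"; $P '8 2 6 0;8 2 6 0;23 1 -14 0;38 0 -34 0;53 0 -54 0;53 0 -54 0' ; $P '5 0 -7 0;10 0 -13 0;15 0 -20 0;21 0 -28 0;21 0 -28 0;21 0 -28 0'; python3 -c "
from h import *; cap('wrist','w3.png')"; python3 s.py
```

```text
time_s: 21.4
tool_pos: [501.3, 79.5, 90.0]
tcp_rot: [0.068, 0.948, 0.009, 0.312]
ft_force: [-1.0, 0.8, -0.0]
gripper_width: 0.7
grip_force: 0.0
time_s: 22.0
tool_pos: [523.7, 79.8, 66.9]
tcp_rot: [0.067, 0.946, 0.009, 0.316]
ft_force: [0.8, 0.4, -1.0]
gripper_width: 0.701
grip_force: 0.0
22.05 [523.7  79.8  66.9] ax 258.7 F [-0.1 -0.2 -0.7] Fax -0.5
```

View pics/w3.png

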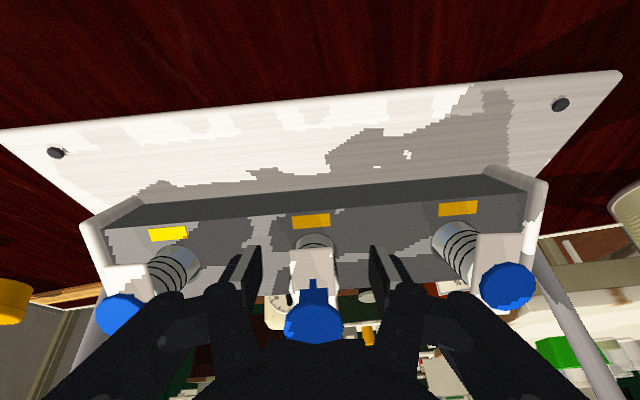

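```bash
P="python3 -m pendant"; $P '0 0 0 0;0 0 0 0;0 0 0 0;0 0 0 0;0 0 0 0;0 0 0 0;0 0 0 0' 1 40 ; $P '-6 0 8 0;-12 0 16 0;-18 0 24 0;-24 0 32 0;-24 0 32 0'; python3 -c "
from h import *; cap('wrist','w4.png')"; python3 s.py
```

```text
time_s: 22.75
tool_pos: [523.7, 79.9, 66.3]
tcp_rot: [0.067, 0.946, 0.009, 0.316]
ft_force: [-6.0, -0.9, 7.9]
gripper_width: 0.268
grip_force: 39.1
time_s: 23.25
tool_pos: [499.5, 80.0, 98.7]
tcp_rot: [0.067, 0.946, 0.009, 0.317]
ft_force: [0.6, -0.6, -1.2]
gripper_width: 0.269
grip_force: 39.5
23.3 [499.6  80.   98.2] ax 219.0 F [ 0.8 -0.1 -0.2] Fax -0.7
```

View pics/w4.png

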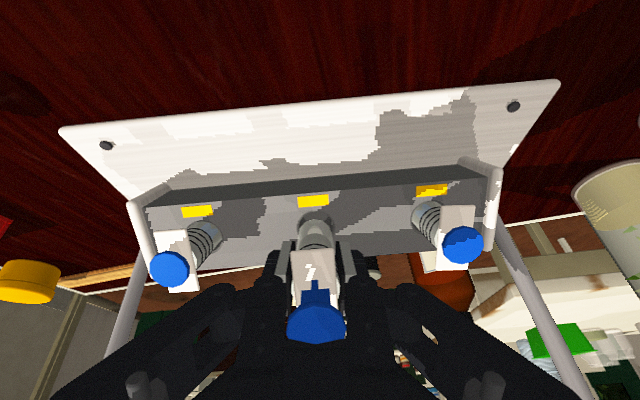

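```bash
P="python3 -m pendant"; $P '-24 0 32 0;-48 0 64 0;-80 0 90 0;-120 0 100 0;-120 -45 100 0;-120 -90 100 0;-120 -135 100 0;-120 -180 100 0;-120 -225 100 0;-110 -270 100 0;-85 -310 100 0;-60 -350 100 0;-27 -394 100 0;-27 -394 100 0;-27 -394 100 0;-27 -394 100 0'; python3 s.py; python3 -c "
from m import *
w=cap('wrist','w5.png'); t=cap('top')
h=cv2.cvtColor(t['frame'],cv2.COLOR_RGB2HSV);m=cv2.inRange(h,(0,150,60),(8,255,255))|cv2.inRange(h,(172,150,60),(180,255,255));m[:,:370]=0;m[:225]=0;m[330:]=0
c=max(cv2.findContours(m,0,2)[0],key=cv2.contourArea);print(cv2.boxPoints(cv2.minAreaRect(c)).round())
print(proj(w,[[544,-231,50],[582,-377,50],[376,-411,50],[346,-277,50]]).round())"
```

```text
time_s: 24.9
tool_pos: [472.3, -314.0, 196.3]
tcp_rot: [0.067, 0.947, 0.01, 0.315]
ft_force: [-0.4, 0.6, -1.5]
gripper_width: 0.27
grip_force: 39.8
24.9 [ 472.3 -314.   196.3] ax 132.3 F [-0.4  0.6 -1.5] Fax -0.9
[[370. 301.]
 [440. 301.]
 [440. 329.]
 [370. 329.]]
[[ 392.  149.]
 [ 269.  188.]
 [ 133.   -6.]
 [ 342. -118.]]
```

View pics/w5.png

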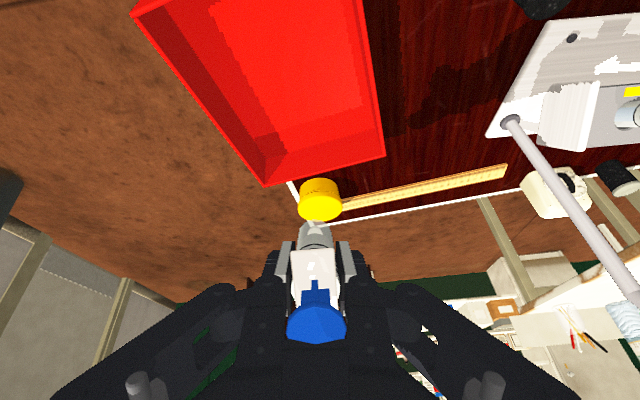

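```bash
P="python3 -m pendant"; $P '2 -9 -45 0;2 -9 -90 0;2 -9 -120 0;2 -9 -140 0;2 -9 -148 0;2 -9 -148 0'; for i in 1 2 3; do $P '0 0 -2 0;0 0 -2 0' > /dev/null; python3 s.py; done
```

```text
time_s: 25.6
tool_pos: [491.0, -315.2, 72.1]
tcp_rot: [0.08, 0.953, 0.008, 0.292]
ft_force: [0.0, -0.5, -0.7]
gripper_width: 0.264
grip_force: 39.8
25.8 [ 491.8 -316.5   71.8] ax 225.4 F [-0.1 -0.1 -0.5] Fax -0.4
26.0 [ 492.  -316.    69.5] ax 226.2 F [-0.3  0.3 -0.9] Fax -0.6
26.2 [ 492.3 -315.5   67.5] ax 227.1 F [ 0.2 -0.  -0.7] Fax -0.7
```

```bash
P="python3 -m pendant"; $P '0 0 -8 0;0 0 -16 0' > /dev/null; python3 s.py; python3 -c "
from h import *
o=r.observe();M=R.from_quat(o['tcp_rot']).as_matrix();print(o['q'].round(3),M.round(3))"
```

```text
26.4 [ 495.4 -314.5   55.2] ax 235.2 F [ 0.6  0.6 -0.2] Fax -0.5
[-1.019  0.162  2.101  0.792  0.682 -2.994] [[-0.822  0.156  0.547]
 [ 0.165  0.986 -0.033]
 [-0.545  0.063 -0.836]]
```

```bash
P="python3 -m pendant"; $P '-10 0 0 -0.12;-20 0 0 -0.24;-20 0 0 -0.24' > /dev/null; python3 s.py; for i in 1 2 3 4; do $P '0 0 -3 0;0 0 -3 0' > /dev/null; python3 s.py; done;  python3 -c "
from h import *
o=r.observe();M=R.from_quat(o['tcp_rot']).as_matrix();print(o['q'].round(3),M.round(3))"
```

```text
26.7 [ 474.5 -312.    54. ] ax 252.4 F [-0.7  1.  -0.9] Fax -0.3
26.9 [ 475.6 -314.8   52.4] ax 256.2 F [-0.  -0.3 -1.4] Fax -1.2
27.1 [ 475.3 -314.7   49.2] ax 258.6 F [ 0.   1.6 -0.3] Fax -0.0
27.3 [ 475.2 -314.3   46.1] ax 260.9 F [-0.   0.4 -1. ] Fax -0.8
27.5 [ 475.1 -314.2   43.1] ax 263.4 F [ 0.6  0.8 -0.3] Fax -0.4
[-0.994  0.105  2.2    0.802  0.511 -2.798] [[-0.76   0.385  0.524]
 [ 0.356  0.921 -0.161]
 [-0.544  0.064 -0.837]]
```

```bash
P="python3 -m pendant"; $P '0 -12 0 0;0 -12 0 0' > /dev/null;  for i in 1 2 3 4; do $P '0 0 -2 0;0 0 -2 0' > /dev/null; python3 s.py; done
```

```text
27.9 [ 475.5 -327.1   41.9] ax 267.6 F [ 0.3 -1.1  1. ] Fax 0.5
28.1 [ 476.1 -327.5   41.1] ax 269.6 F [-2.2  1.3  8.2] Fax 8.2
28.3 [ 477.1 -328.3   40.5] ax 272.1 F [-0.3  1.7 10.9] Fax 9.6
28.5 [ 477.  -328.9   38.6] ax 274.1 F [-0.2 -1.3  5.1] Fax 4.2
```

```bash
P="python3 -m pendant"; $P '0 0 1 0;0 0 2 0;0 0 2 0;0 0 2 0;0 0 2 0;0 0 2 0' -0.3 20; python3 -c "
from h import *; cap('wrist','w6.png'); cap('top','t6.png')"
```

```text
time_s: 29.1
tool_pos: [475.2, -326.2, 37.4]
tcp_rot: [0.197, 0.938, -0.026, 0.285]
ft_force: [-0.3, 0.7, 0.4]
gripper_width: 0.653
grip_force: 0.0
```

View pics/w6.png

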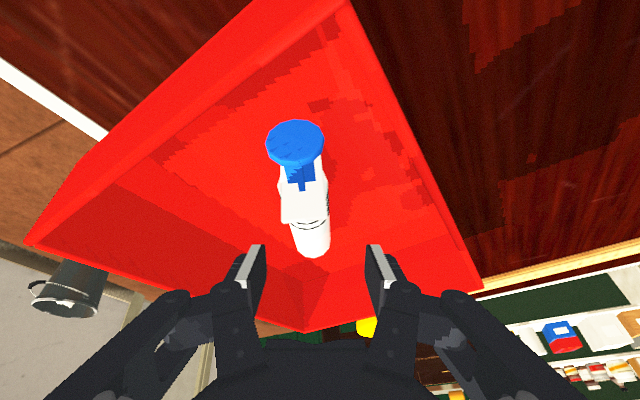

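```bash
P="python3 -m pendant"; $P '0 0 20 0;0 0 60 0;-30 20 110 0;-80 40 150 0;-130 60 180 0;-130 60 180 0;-130 60 180 0'; python3 -c "
from m import *
s,t=cap('scene'),cap('top','t7.png')
f=lambda c,b:blobs(c,(105,120,50),(130,255,255),b,5)
print(f(s,(230,150,480,340)),f(t,(240,170,450,320)))
for a,b in zip(f(s,(230,160,370,260)),f(t,(240,170,360,260))): print(tri((s,a[0]),(t,b[0])).round(1))
cv2.imwrite('pics/t7c.png',cv2.resize(t['frame'][170:330,240:460,::-1],None,fx=3,fy=3,interpolation=2))"
```

```text
time_s: 29.9
tool_pos: [344.0, -268.7, 223.7]
tcp_rot: [0.197, 0.936, -0.033, 0.288]
ft_force: [0.7, -0.6, 0.2]
gripper_width: 0.651
grip_force: 0.0
[((np.float64(262.5), np.float64(188.5)), 15), ((np.float64(312.6), np.float64(210.4)), 34), ((np.float64(403.3), np.float64(302.0)), 64)] [((np.float64(263.9), np.float64(197.1)), 24), ((np.float64(313.5), np.float64(218.5)), 28)]
[499.4 162.3 104. ]
[490.8  -6.6 105.7]
```

View pics/t7c.png

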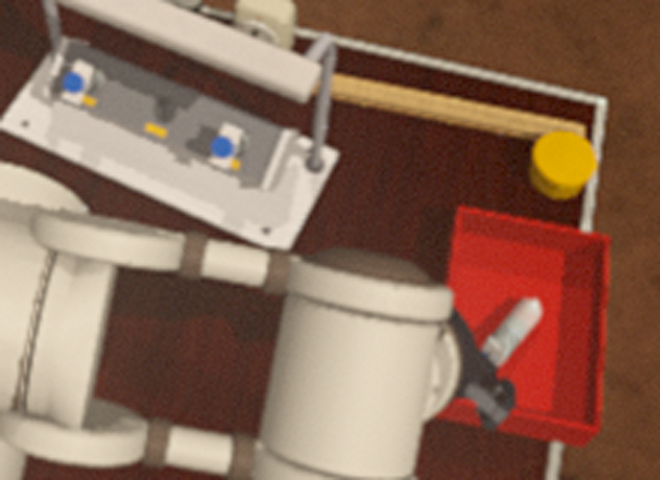

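```bash
python3 -c "
from plant import r; print(r.job_done())"
```

```text
the job is handed in; nothing more can be done
None
```

The job is handed in, though it returned no verdict. The middle syringe was the blocked one: its resistance climbed to about 8 N some 9 mm into the stroke, so I stopped there, and it now lies on its side in the red tray. The other two are still in their pockets with their plungers pressed to the firm stop. I never went near the film canister or the cup, but I did not re-measure where they stand.

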